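Press the label holder into the stock bin's rail

ROBOT

A 6-joint arm with a two-finger parallel gripper is mounted at the origin on the work surface. World frame = base frame: x ahead of the robot, y to its left, z up, the work surface at z = 0. Lengths are in mm, angles in rad, forces in N, time in s.
With the tool pointing down it reaches from about 350 to 975 mm from the base axis. Payload 7.1 kg.
Tool frame: the origin (TCP) lies at the very end of the fingers, on their centre line; the grasp point (between the pads) lies 19 mm behind it; x points along the fingers, y is the direction in which the jaws open and shut, and the axes are right-handed (so a half turn about x gives the same grasp; the last joint's range is limited). The gripper opens to 88 mm and grips with 3 to 60 N. Pads are 20 mm wide; open, the fingers measure 115 mm over their backs; the gripper's body (75 mm by 178 mm) begins 61 mm behind the grasp point.
Start: joints at [1.217, 0.423, 1.63, -0, 1.089, -0.019], TCP at [205.331, 590.292, 222.675] pointing down, gripper open.
Joint ranges: [-3, 3], [-0.9, 2.11], [0.09, 2.58], [-1.31, 4.45], [0.11, 2.69], [-2.54, 2.54]. Speed limits (rad/s): [2.39, 2.39, 3.01, 3.14, 3.14, 3.14].

INTERFACE

Orientations are given as a rotation vector (axis times angle).
In Python, from workcell import ctrl gives the robot as it stands. The module is installed in compiled form; this text tells all that it offers.
- The arm moves only by the tool carry_out, never from a script. Its argument "commands" is a list of rows, each a list of 6 numbers: the shift along the tool's x, y, z in m, then the turn, a rotation vector about the tool's x, y, z in degrees. In form: [[tx, ty, tz, rx, ry, rz], ...]. A call has 1 to 8 rows; each row shifts and turns the pose as measured when the row begins, along the tool's axes as they then stand; what a row does not reach is not made up. A row lasts 1/8 s, in which the tool goes at most 62.5 mm and 10.7 degrees, less where a joint would pass 70% of its speed; a pose out of reach is approached as far as the arm can. A call with a gripper value outside its range is refused whole. "grip" is the closure, from 0 (fully open) to 1 (shut), set as the call begins (left out, the last holds). The fingers move at their own pace and stop on an object; the grip force is fixed at half the most. Time passes only in rows, so rows that do not move let the fingers close. It gives the time, the measured TCP pose, the force and the opening at its end, in the units of the state.
- ctrl.get_obs(): the state, without advancing time (a new reading comes with each control period).
- ctrl.get_image(name): name is "scene" or "top" or "wrist"; returns a dict with "pixels" (480x640x3 uint8, blue, green, red), "intrinsics" (3x3 intrinsics, pixels), "dist_coeffs" ([k1, k2, p1, p2, k3] as OpenCV has them; the pictures are not rectified), "rvec" (rotation vector, rad) and "tvec" (3), from world to camera coordinates, as OpenCV has them. Camera axes: x right, y down, z forward; pixel columns grow to the right and rows downward; lengths in mm; the calibration is good to about 2 mm. A picture is of the moment at which its call begins. There is no depth.
- ctrl.close_job(): hands the job in, once; it reports no verdict.
The state is a dict: "t": time; "qpos": joint angles; "qvel": joint speeds; "joint_torque": joint torques, N m; "ee_pos": TCP position; "orientation": TCP orientation; "ft_force": force on the tool from outside, world axes, zero at the start; "moment": the same for the moment, N m; "width": finger opening in mm.
Only numpy, scipy, OpenCV 4.12 (cv2) and the standard library are available. Lean on these libraries where they do the work, as an engineer would, in place of code of your own. Each camera call takes 0.05 s, during which the arm holds its last target. There are 200 camera calls.

TASK

Take the loose label holder by its stem out of its wooden stand and push it down into the empty label rail of the stock bin that has no label yet, behind the metal lip, with the card side facing out, away from the bin. A sprung strip in the rail pushes back and the glue has to grab, so push the holder fully home and finish while still gripping it and holding it pressed down there; do not let go. Leave the jar, the thread spool and the hammer where they are.

Things in the scene. Friction and masses are not known exactly. Their poses are not given: they have to be found in the camera images.
- holder: The loose label holder, grey plastic, upright, about 60 g: a plate 6 (x) x 70 (y) x 60 mm (z) with a grip stem 12 (x) x 30 (y) mm standing on its upper edge from z = 58 to z = 110 mm. A white card covers its +x face. Origin: centre of the underside, z up along the stem. It starts standing in the wooden stand.
- stem (a point): Point in the middle of the holder's stem, on its axis, 88 mm above the holder's underside (22 mm below the stem's top): a good place to grip, across the 12 mm.
- stand: Fixed wooden block 50 (x) x 100 (y) x 38 mm high with a slot 7.6 x 73 mm along its y, open at the top, floor at z = 8 mm, in which the holder starts with its x axis along the stand's x. Origin: centre of the underside.
- bin: Stock bin without a label, fixed: open plywood box 120 (x) x 150 (y) x 78 mm high, walls 8 mm, spools inside below its rim. Origin: centre of the underside. Its label rail is on the +x side, away from the robot. With the holder fully home and card side out, the holder's origin is at x = 65, y = 0, z = 22 mm in this frame and its x axis points the same way as the bin's.
- slot_mouth (a point): Middle of the mouth of that bin's rail: a slot open at the top, 10 mm wide (x) and 82 mm long (y), between the bin's wall (face at x = 60 mm in the bin's frame, 78 mm high) and an aluminium lip (inner face at x = 70, 4 mm thick, 55 mm high, then flaring outwards to 65 mm). This point is at x = 65, y = 0, z = 55 mm in the bin's frame.
- strip (a joint): Travel of the sprung steel strip at the bottom of that slot, in m: 0 at rest (its top 30 mm above the bin's underside), grows as it is pressed down, hard stop at 0.008 (top at 22 mm). It takes 4 N to start it and about 10.5 N to bring it fully down; it springs back when let go.
- labelled_bin: A like bin, fixed, heel blocks inside, whose rail already has its label holder (stem standing 132 mm above the table): leave it. Same frame as the other bin. The two bins may stand in either order.
- jar: Bystander: closed jar, 56 mm wide, 75 mm high, loose. Origin under its centre.
- spool: Bystander: wooden thread spool, 48 mm wide, 60 mm high, loose. Origin under its centre.
- hammer: Bystander: hammer about 240 mm long lying on the table along its x, loose.
There are look-alikes about, which are no part of the job. Several things have the shape of the holder; the one meant has the colours described above.

How it is judged (in metres and radians):
On the way, in this order (a step that is already met when the one before it is completed fails the run):
1. the holder is lifted clear of its stand in the fingers (height (world z) of holder above 0.045 m and contact force between the fingers and holder above 1 N), for 0.2 s.
2. its lower edge is behind the lip of the empty rail (x of holder in the frame of bin between 0.061 and 0.069 m and y of holder in the frame of bin between -0.01 and 0.01 m and x of bin in the frame of holder below 0 m and z of holder in the frame of bin below 0.045 m), for 0.1 s.
At the end, for the whole second after the job is handed in: Holder in the slot of the bin that had no label, card out (within 4 mm across, 10 mm along, 0.12 rad upright and parallel), underside under 25 mm above the bin's foot, strip pressed down more than 6 of its 8 mm, at rest, and the fingers still holding it through the last second (x of holder in the frame of bin between 0.061 and 0.069 m and y of holder in the frame of bin between -0.01 and 0.01 m and x of bin in the frame of holder below 0 m and angle between the x axis of holder and the x axis of bin, either way round below 0.12 rad and angle between holder's own z axis and vertical below 0.12 rad and z of holder in the frame of bin below 0.025 m and value of joint strip above 0.006 m and contact force between the fingers and holder above 2 N and linear speed of holder below 0.02 m/s); the arm keeps its last pose, push and grip.
It fails at once if the jar is moved more than 3 cm (distance of jar from where it was at the start of the episode above 0.03 m).
It fails at once if the spool is moved more than 3 cm (distance of spool from where it was at the start of the episode above 0.03 m).
It fails at once if the hammer is moved more than 3 cm (distance of hammer from where it was at the start of the episode above 0.03 m).
It also fails if it takes over 42 s, if anything falls off the work surface, if the arm or the gripper's body presses on something with over 40 N, if the wrist force passes 120 N, or if a joint passes its speed limit or range.

## Working session

There is one attempt and no reset: what is moved stays moved. The work goes in short steps, Python scripts to look and compute and a tool call to move; the robot and the scene stay as the last step left them, time stands still between calls to the robot, and variables do not carry over. Pictures are saved under pics/ and viewed, about 8 in all and at most 12, crops included, and the job is handed in when it is done.

Besides the shell and the picture viewer there is one more tool, called after "Call:" as name(argument=value, ...) on one line, values as JSON. carry_out: Moves the arm, as the interface text tells. Its arguments: {"type":"object","properties":{"commands":{"type":"array"},"grip":{"type":"number"}},"required":["commands"]}

```bash
mkdir -p pics
cat > h.py <<'E'
import numpy as np, cv2
from workcell import ctrl
from scipy.spatial.transform import Rotation as Ro
def grab(n):
    im=ctrl.get_image(n); np.savez('pics/_%s.npz'%n,**{k:np.array(v) for k,v in im.items()}); return im
def load(n): return dict(np.load('pics/_%s.npz'%n))
def ray(im,uv):
    K=np.array(im['intrinsics'],float);d=np.array(im['dist_coeffs'],float)
    R=cv2.Rodrigues(np.array(im['rvec'],float))[0];t=np.array(im['tvec'],float).ravel()
    p=cv2.undistortPoints(np.array(uv,float).reshape(-1,1,2),K,d).reshape(-1,2)
    return -R.T@t,(R.T@np.c_[p,np.ones(len(p))].T).T
def onz(im,uv,z):
    c,d=ray(im,uv); return c+d*((z-c[2])/d[:,2])[:,None]
def tri(a,ua,b,ub):
    c1,d1=ray(a,ua);c2,d2=ray(b,ub);o=[]
    for p,q in zip(d1,d2):
        s=np.linalg.lstsq(np.c_[p,-q],c2-c1,rcond=None)[0]
        x,y=c1+s[0]*p,c2+s[1]*q;o.append(np.r_[(x+y)/2,np.linalg.norm(x-y)])
    return np.array(o)
def proj(im,P):
    return cv2.projectPoints(np.array(P,float).reshape(-1,1,3),np.array(im['rvec'],float),np.array(im['tvec'],float),np.array(im['intrinsics'],float),np.array(im['dist_coeffs'],float))[0].reshape(-1,2)
E
python3 - <<'E'
from h import *
for n in ['scene','top','wrist']:
    im=grab(n);cv2.imwrite(f'pics/{n}0.png',im['pixels']);print(n,ray(im,[[320,240]]))
o=ctrl.get_obs();print(o);print(Ro.from_rotvec(o['orientation']).as_matrix().round(3))
E
```

```text
scene (array([ 961.4373659 , -469.49553606,  907.99223708]), array([[-0.43895557,  0.39704707, -0.80608738]]))
top (array([ 380.63625397,  -57.49970158, 1169.39881913]), array([[ 0.1413853 , -0.05051081, -0.98896847]]))
wrist (array([140.60174181, 612.74894253, 384.24840571]), array([[ 0.2400726 , -0.08019135, -0.96745067]]))
{'t': 0.15, 'qpos': array([ 1.21697784e+00,  4.23662217e-01,  1.63046433e+00, -4.89589319e-06,
        1.08859342e+00, -1.89900936e-02]), 'qvel': array([-8.40389445e-04, -2.29712762e-03, -2.34656263e-03,  1.61295821e-03,
        6.92676528e-05, -1.19261006e-03]), 'joint_torque': array([ 2.98229616e-04, -5.44981170e+01, -2.73921901e+01,  6.43915683e-02,
        2.03741243e-02, -6.44670263e-05]), 'ee_pos': array([205.21013272, 589.92154006, 222.10189066]), 'orientation': array([ 0.26188299,  1.55498429, -0.26363108]), 'ft_force': array([ 0.23496242,  0.12208424, -0.73912461]), 'moment': array([-0.01277   , -0.02737821,  0.00322671]), 'width': 87.71468789227593}
[[-0.     0.329  0.944]
 [-0.001  0.944 -0.329]
 [-1.    -0.001 -0.   ]]
```

View pics/scene0.png

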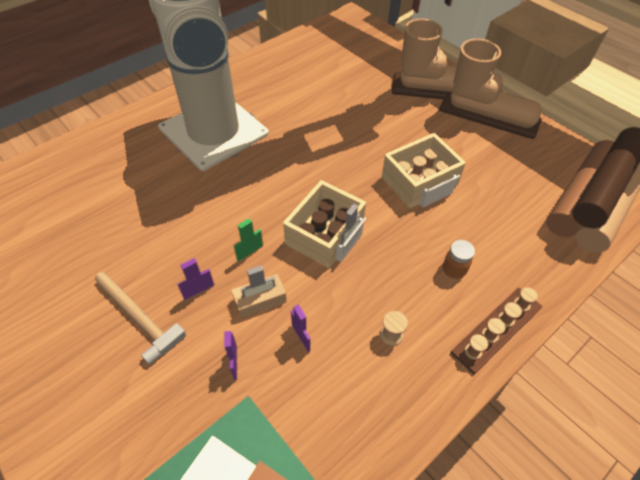

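View pics/top0.png

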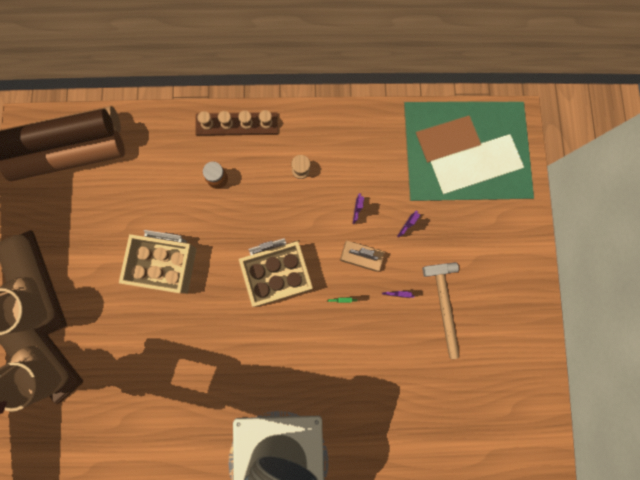

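Scene view: the grey holder sits in its wooden stand at (259,280). Things that could be mistaken for it are purple ones at (195,280), (232,352) and (302,328), a green one at (248,240), and the grey one in the labelled bin at (350,222). I choose the one in the stand. The empty bin with spools is at scene (423,170) and top (155,264). Next is one close crop to check this and pick corners.

Run:
```python
from h import *
s,t=load('scene'),load('top')
def c(im,u,v,w,h): return cv2.resize(im['pixels'][v:v+h,u:u+w],(400,300),interpolation=cv2.INTER_CUBIC)
a=np.hstack([c(s,219,252,80,60),c(t,332,229,64,48)]);b=np.hstack([c(s,373,127,100,75),c(t,111,225,92,69)])
cv2.imwrite('pics/crop1.png',np.vstack([a,b]))
```

```text
(no output)
```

View pics/crop1.png

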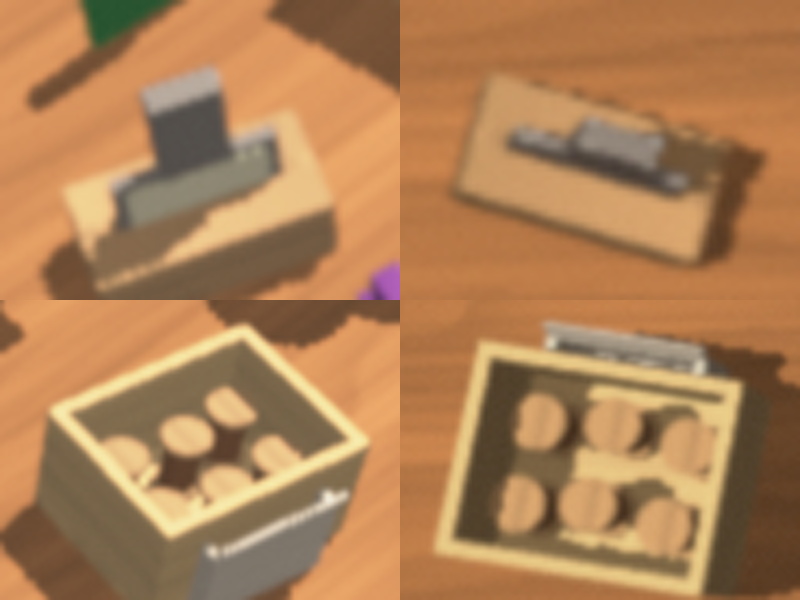

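The crop confirms the choice: grey holder in the stand, with the card face (pale, in shadow) towards the scene camera, so towards +x. The other bin has an empty rail. Next I triangulate the corners.

Run:
```python
from h import *
np.set_printoptions(suppress=True,precision=1)
s,t=load('scene'),load('top')
o=-.4
bs=np.array([[170,238],[368,140],[243,27],[50,110]])*.25+[373+o,127+o]
bt=np.array([[343,80],[80,42],[35,252],[300,295]])*.23+[111+o,225+o]
ss=np.array([[100,288],[333,205],[288,112],[65,188]])*.2+[219+o,252+o]
st=np.array([[330,150],[90,72],[52,192],[298,262]])*.16+[332+o,229+o]
hs=np.array([[184,92],[148,103],[218,80]])*.2+[219+o,252+o]
ht=np.array([[222,142],[262,154],[180,130]])*.16+[332+o,229+o]
for n,a,b,z in(('bin',bs,bt,78),('stand',ss,st,38),('stem',hs,ht,118)):
    P=tri(s,a,t,b);print(n);print(P)
    Q=onz(s,a,z);R=onz(t,b,z);print(Q.mean(0),R.mean(0))
    if n!='stem':
        for X in(P,Q,R):
            d=X[1]+X[2]-X[0]-X[3];print(' yaw',np.degrees(np.arctan2(-d[0],d[1])), X.mean(0))
    else:
        for X in(P,Q,R): d=X[2]-X[1];print(' yaw',np.degrees(np.arctan2(-d[0],d[1])))
```

```text
bin
[[536.1 204.   78.8   1. ]
 [560.3 351.   80.    0.3]
 [443.8 373.6  76.    0.2]
 [417.7 226.7  77.7   1.8]]
[489.7 289.3  78. ] [489.3 288.5  78. ]
 yaw -9.698721038272668 [489.5 288.8  78.1   0.8]
 yaw -9.725677792230558 [489.7 289.3  78. ]
 yaw -9.833733623717873 [489.3 288.5  78. ]
stand
[[ 508.  -276.9   34.2    2.9]
 [ 540.8 -181.6   35.9    0.5]
 [ 492.1 -165.7   32.3    2.6]
 [ 462.6 -261.3   37.1    2.7]]
[ 502.7 -222.    38. ] [ 500.4 -221.2   38. ]
 yaw -18.095916364380813 [ 500.9 -221.4   34.9    2.2]
 yaw -18.289104140338672 [ 502.7 -222.    38. ]
 yaw -18.32429139173942 [ 500.4 -221.2   38. ]
stem
[[ 502.5 -220.8  115.7    1.8]
 [ 497.9 -235.   116.8    3. ]
 [ 506.8 -206.3  114.7    0.8]]
[ 504.1 -220.9  118. ] [ 501.8 -220.9  118. ]
 yaw -17.350176541950965
 yaw -18.804936383513724
 yaw -17.693076784762507
```

Call:
carry_out(commands=[[0, -0.008, 0.058, 5.6, 0, 0], [0, -0.008, 0.058, 5.6, 0, 0], [0, -0.008, 0.058, 5.6, 0, 0], [0, -0.008, 0.058, 5.6, 0, 0], [0, -0.008, 0.058, 5.6, 0, 0], [0, -0.008, 0.058, 5.6, 0, 0], [0, -0.008, 0.058, 5.6, 0, 0], [0, -0.008, 0.058, 5.6, 0, 0]], grip=0)

```text
t: 1.15
ee_pos: [523.0, 249.4, 220.3]
orientation: [0.881, 1.385, -0.883]
ft_force: [1.1, -0.4, 0.5]
width: 88.2
```

Call:
carry_out(commands=[[0, -0.006, 0.058, 5.6, 0, 0], [0, -0.006, 0.058, 5.6, 0, 0], [0, -0.006, 0.058, 5.6, 0, 0], [0, -0.006, 0.058, 5.6, 0, 0], [0, -0.006, 0.058, 5.6, 0, 0], [0, -0.006, 0.058, 5.6, 0, 0], [0, -0.006, 0.058, 5.6, 0, 0], [0, -0.006, 0.058, 5.6, 0, 0]])

```text
t: 2.15
ee_pos: [514.6, -220.2, 219.6]
orientation: [1.477, 1.009, -1.478]
ft_force: [0.1, -0.4, 1.2]
width: 87.9
```

```bash
cat >> h.py <<'E'
def delta(P,yaw):
    """tool-frame shift (m) and turn (deg) from here to TCP at P, pointing down, jaw axis at yaw deg"""
    o=ctrl.get_obs();R=Ro.from_rotvec(o['orientation']).as_matrix()
    c,s=np.cos(np.radians(yaw)),np.sin(np.radians(yaw))
    T=np.array([[0,c,s],[0,s,-c],[-1,0,0]])
    print('t',o['t'],'ee',np.round(o['ee_pos'],1),'yaw',round(float(np.degrees(np.arctan2(R[1,1],R[0,1]))),2),'w',round(o['width'],1),'F',np.round(o['ft_force'],1),'q',np.round(o['qpos'],2))
    print('shift',np.round(R.T@(np.array(P)-o['ee_pos'])/1000,4),'turn',np.round(Ro.from_matrix(R.T@T).as_rotvec(degrees=True),2))
E
python3 - <<'E'
from h import *
im=grab('wrist');cv2.imwrite('pics/wrist1.png',im['pixels'])
delta([501.5,-221.2,77],-18.2)
print(proj(im,[[501.5,-221,118],[501,-221,38]]))
E
```

```text
t 2.2 ee [ 512.1 -225.5  219.6] yaw -21.69 w 88.0 F [-1.3 -3.3  0.1] q [-0.43  0.33  1.78 -0.    1.03 -0.05]
shift [ 0.1426 -0.0115 -0.0007] turn [-3.49  0.23 -0.01]
[[303.36733513 246.19277254]
 [306.20491047 225.57767441]]
```

View pics/wrist1.png

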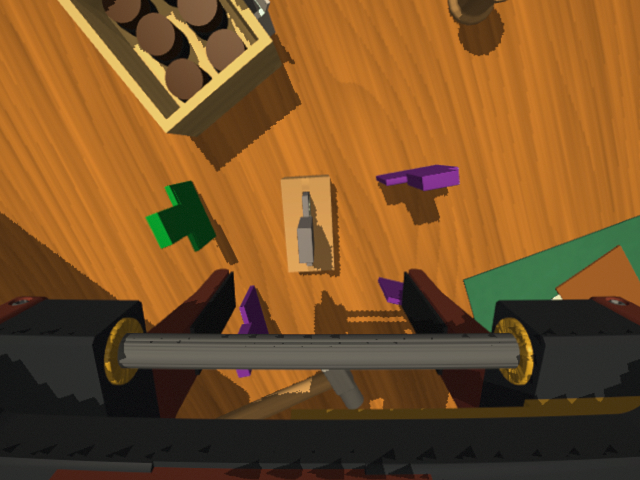

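The wrist view shows the stem top at (306,243), against a predicted (303,246), so the estimate holds. Next I align, narrow the jaws to clear the purple neighbours, and descend partway.

Call:
carry_out(commands=[[0, -0.0115, -0.0007, -3.5, 0.2, 0], [0, 0, 0, 0, 0, 0], [0.03, 0, 0, 0, 0, 0], [0.03, 0, 0, 0, 0, 0], [0, 0, 0, 0, 0, 0], [0, 0, 0, 0, 0, 0]], grip=0.45)

```text
t: 2.95
ee_pos: [503.5, -221.7, 159.4]
orientation: [1.443, 1.036, -1.441]
ft_force: [-0.0, -0.0, -0.4]
width: 48.4
```

Run:
```python
from h import *
im=grab('wrist');cv2.imwrite('pics/wrist2.png',im['pixels'][130:370,170:490].repeat(2,0).repeat(2,1))
delta([501.5,-221.2,77],-18.2)
print((proj(im,[[501.5,-221,118],[501,-221,38]])-[170,130])*2)
```

```text
t 3.0 ee [ 503.4 -221.6  159.4] yaw -18.45 w 48.3 F [ 0.1 -0.9 -0.2] q [-0.44  0.4   1.85 -0.    0.9  -0.11]
shift [ 0.0824 -0.0021  0.0002] turn [-0.25  0.03 -0.17]
[[288.80094855 267.19546618]
 [289.34488111 208.36218835]]
```

View pics/wrist2.png

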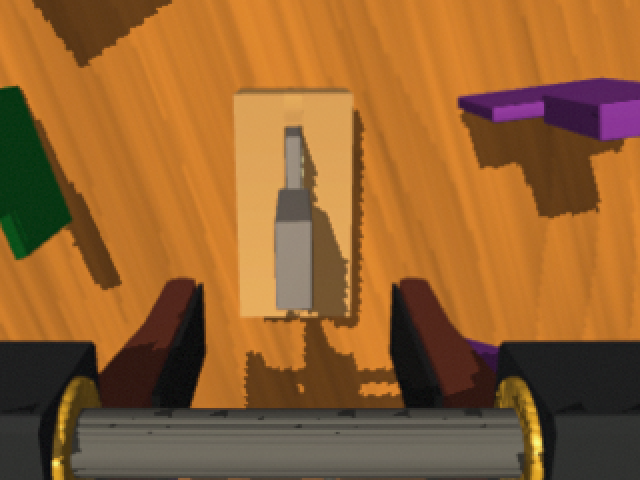

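The stem top centre is at (294,264) in the crop, predicted (289,267). The stem therefore lies about 1.7 mm further along +jaw, which is where the tool is now. I go straight down.

Call:
carry_out(commands=[[0.03, 0, 0, 0, 0, 0], [0.03, 0, 0, 0, 0, 0], [0.02, 0, 0, 0, 0, 0], [0, 0, 0, 0, 0, 0]])

```text
t: 3.5
ee_pos: [508.4, -223.0, 83.0]
orientation: [1.445, 1.027, -1.434]
ft_force: [-0.8, 0.6, 1.3]
width: 48.4
```

Call:
carry_out(commands=[[0, 0, 0, 0, 0, 0], [0, 0, 0, 0, 0, 0], [0, 0, 0, 0, 0, 0], [0, 0, 0, 0, 0, 0], [0, 0, 0, 0, 0, 0]], grip=1)

```text
t: 4.12
ee_pos: [504.1, -221.6, 85.9]
orientation: [1.441, 1.035, -1.44]
ft_force: [-6.5, 1.3, 4.7]
width: 12.4
```

Run:
```python
from h import *
delta([503,-221.2,77],-18.2)
```

```text
t 4.125 ee [ 504.1 -221.6   85.9] yaw -18.38 w 12.4 F [-6.5  1.3  4.7] q [-0.43  0.51  1.88 -0.    0.75 -0.11]
shift [ 0.0089 -0.0012 -0.    ] turn [-0.18  0.1  -0.23]
```

Gripped: the width is 12.4 mm. Now I lift.

Call:
carry_out(commands=[[-0.01, 0, 0, 0, 0, 0], [-0.02, 0, 0, 0, 0, 0], [-0.02, 0, 0, 0, 0, 0], [-0.03, 0, 0, 0, 0, 0], [-0.03, 0, 0, 0, 0, 0], [-0.03, 0, 0, 0, 0, 0], [-0.02, 0, 0, 0, 0, 0], [-0.01, 0, 0, 0, 0, 0]])

```text
t: 5.12
ee_pos: [505.8, -222.0, 266.9]
orientation: [1.444, 1.026, -1.433]
ft_force: [-0.4, 0.4, -0.9]
width: 11.4
```

Run:
```python
from h import *
a=np.radians(-9.75)
print('slot',489.5+65*np.cos(a),288.8+65*np.sin(a))
delta([489.5+65*np.cos(a),288.8+65*np.sin(a),246],-9.75)
```

```text
slot 553.561143838775 277.7922822498134
t 5.125 ee [ 505.8 -222.   266.9] yaw -18.41 w 11.4 F [-0.4  0.4 -0.9] q [-0.43  0.26  1.76 -0.    1.11 -0.11]
shift [ 0.0181 -0.1129 -0.4893] turn [-8.66  0.2  -0.8 ]
```

Call:
carry_out(commands=[[0, -0.005, -0.02, -1, 0, 0], [0, -0.009, -0.04, -1, 0, 0], [0, -0.009, -0.04, -1, 0, 0], [0, -0.009, -0.04, -1, 0, 0], [0, -0.009, -0.04, -1, 0, 0], [0, -0.009, -0.04, -1, 0, 0], [0, -0.007, -0.04, -1, 0, 0], [0, -0.007, -0.04, -1, 0, 0]])

```text
t: 6.12
ee_pos: [514.3, 99.5, 259.2]
orientation: [1.336, 1.114, -1.335]
ft_force: [-0.1, 0.1, -0.5]
width: 11.6
```

Run:
```python
from h import *
delta([553.6,277.8,246],-9.75)
```

```text
t 6.125 ee [514.3  99.5 259.2] yaw -10.04 w 11.6 F [-0.1  0.1 -0.5] q [ 0.17  0.23  1.82 -0.01  1.09  0.35]
shift [ 0.0125  0.0076 -0.1824] turn [-0.29  0.23 -0.33]
```

Call:
carry_out(commands=[[0, 0.001, -0.04, 0, 0, 0], [0.003, 0.002, -0.04, 0, 0, 0], [0.003, 0.002, -0.036, 0, 0, 0], [0.003, 0.002, -0.025, 0, 0, 0], [0, 0, -0.012, 0, 0, 0], [0, 0, 0, 0, 0, 0], [0, 0, 0, 0, 0, 0]])

```text
t: 7.0
ee_pos: [539.3, 260.7, 242.4]
orientation: [1.32, 1.125, -1.337]
ft_force: [0.2, -0.3, -0.0]
width: 11.9
```

Run:
```python
from h import *
im=grab('wrist');cv2.imwrite('pics/wrist3.png',im['pixels'])
delta([553.6,277.8,246],-9.75)
a=np.radians(-9.75);R=np.array([[np.cos(a),-np.sin(a),0],[np.sin(a),np.cos(a),0],[0,0,1]])
for p in([60,-75,78],[60,75,78],[65,0,55],[77,-41,65],[77,41,65]): print(p,proj(im,[[489.5,288.8,0]+R@np.array(p)]))
```

```text
t 7.05 ee [539.4 260.6 242.5] yaw -9.43 w 11.4 F [ 0.1 -0.2 -0.3] q [ 0.43  0.37  1.67 -0.01  1.12  0.6 ]
shift [-0.0038  0.0112 -0.0193] turn [0.32 0.5  0.27]
[60, -75, 78] [[324.49757332 274.84758915]]
[60, 75, 78] [[326.11865169 122.9260487 ]]
[65, 0, 55] [[329.72295081 199.81495324]]
[77, -41, 65] [[340.85321993 240.14091523]]
[77, 41, 65] [[342.71350673 160.11667347]]
```

View pics/wrist3.png

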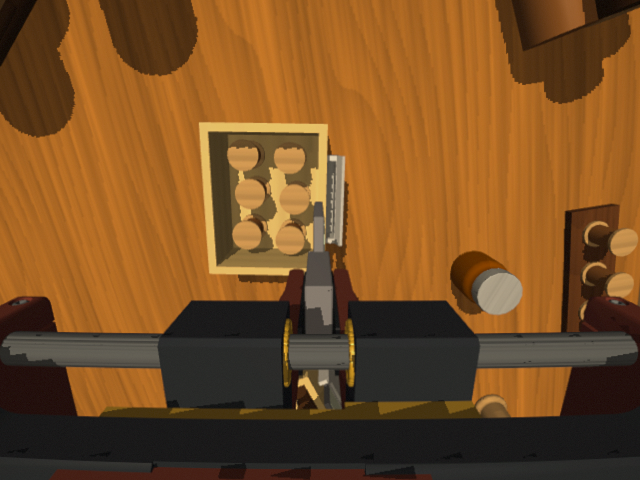

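The bin rim corners are at (323,274) and (327,124), within 2 px of predictions, so the bin pose holds. The holder is upright in the jaws. Next I align and go down to just above the wall.

Call:
carry_out(commands=[[0, 0.0112, -0.0193, 0.3, 0.5, 0.3], [0, 0, 0, 0, 0, 0], [0.02, 0, 0, 0, 0, 0], [0.03, 0, 0, 0, 0, 0], [0.015, 0, 0, 0, 0, 0], [0, 0, 0, 0, 0, 0], [0, 0, 0, 0, 0, 0]])

```text
t: 7.92
ee_pos: [553.5, 272.3, 178.4]
orientation: [1.337, 1.12, -1.335]
ft_force: [-0.4, 0.1, -1.4]
width: 11.7
```

Run:
```python
from h import *
delta([554,277.7,165],-9.75)
```

```text
t 7.925 ee [553.5 272.3 178.4] yaw -10.01 w 11.7 F [-0.4  0.1 -1.4] q [ 0.44  0.46  1.68 -0.    1.    0.61]
shift [ 0.0134 -0.0004 -0.0055] turn [-0.26  0.03 -0.12]
```

Call:
carry_out(commands=[[0.005, 0, -0.0055, -0.3, 0, -0.1], [0.004, 0, 0, 0, 0, 0], [0, 0, 0, 0, 0, 0], [0, 0, 0, 0, 0, 0]])

```text
t: 8.43
ee_pos: [555.5, 278.7, 170.9]
orientation: [1.335, 1.123, -1.33]
ft_force: [-0.7, 0.7, -0.5]
width: 11.8
```

Run:
```python
from h import *
w,s=grab('wrist'),grab('scene')
delta([554,277.7,165],-9.75)
def c(im,u,v,w,h): return cv2.resize(im['pixels'][v:v+h,u:u+w],(400,480),interpolation=cv2.INTER_CUBIC)
cv2.imwrite('pics/both4.png',np.hstack([c(w,220,90,200,240),c(s,380,95,100,120)]))
a=np.radians(-9.75);R=np.array([[np.cos(a),-np.sin(a),0],[np.sin(a),np.cos(a),0],[0,0,1]])
b=np.array([489.5,288.8,0])
for p in([60,-75,78],[60,75,78],[74,-41,65],[74,41,65],[65,-35,87],[68,-35,87],[68,35,87],[65,35,147],[65,-35,147]):
    P=b+R@np.array(p);print(p,(proj(w,P)-[220,90])*2,(proj(s,P)-[380,95])*4+[400,0])
```

```text
t 8.525 ee [555.5 278.7 170.9] yaw -9.67 w 12.0 F [-0.9 -0.  -0.7] q [ 0.45  0.48  1.68 -0.    0.98  0.62]
shift [ 0.0059 -0.0013  0.0012] turn [ 0.08 -0.08 -0.16]
[60, -75, 78] [[179.21757522 478.52453503]] [[539.88708132 364.62966378]]
[60, 75, 78] [[176.89400944 112.22810698]] [[740.30657024 268.63506403]]
[74, -41, 65] [[211.95177441 392.3224127 ]] [[597.63465957 373.00163795]]
[74, 41, 65] [[213.31580092 200.89194916]] [[706.57830868 320.05163247]]
[65, -35, 87] [[190.70131549 399.64301884]] [[603.42126131 332.92307332]]
[68, -35, 87] [[198.27039931 399.64271036]] [[606.73916262 336.2237033 ]]
[68, 35, 87] [[198.55245469 223.64772693]] [[700.94822235 291.03294349]]
[65, 35, 147] [[189.01365523 253.77719809]] [[723.01167722 211.1972028 ]]
[65, -35, 147] [[189.48521546 476.31000253]] [[625.03040547 256.84291008]]
```

View pics/both4.png

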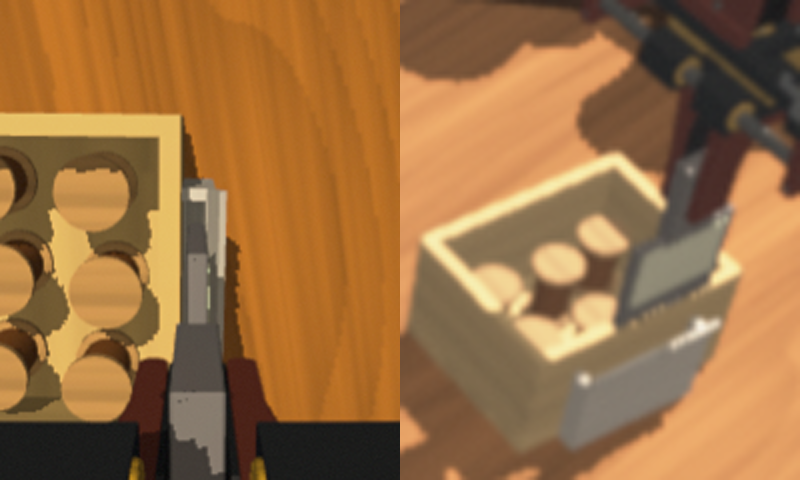

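Left (wrist): the plate top is centred at u≈197 and the wall edge is at 181. Right (scene): the card faces out, just above the rail, with the lip's upper edge running from (583,378) to (715,322). I correct by -1.3 mm across and start down.

Call:
carry_out(commands=[[0.004, -0.0013, 0.001, 0, 0, -0.2], [0.005, 0, 0, 0, 0, 0], [0.005, 0, 0, 0, 0, 0], [0, 0, 0, 0, 0, 0]])

```text
t: 9.02
ee_pos: [553.7, 277.7, 155.6]
orientation: [1.333, 1.126, -1.333]
ft_force: [-0.2, -0.4, -1.1]
width: 11.9
```

Run:
```python
from h import *
delta([554,277.7,138],-9.75)
```

```text
t 9.025 ee [553.7 277.7 155.6] yaw -9.67 w 11.9 F [-0.2 -0.4 -1.1] q [0.44 0.5  1.69 0.   0.96 0.61]
shift [ 0.0176  0.0003 -0.0001] turn [ 0.08 -0.06  0.08]
```

Call:
carry_out(commands=[[0.004, 0.0003, 0, 0, 0, 0], [0.004, 0, 0, 0, 0, 0], [0.004, 0, 0, 0, 0, 0], [0.004, 0, 0, 0, 0, 0], [0, 0, 0, 0, 0, 0], [0, 0, 0, 0, 0, 0]])

```text
t: 9.78
ee_pos: [554.1, 277.7, 138.4]
orientation: [1.333, 1.126, -1.333]
ft_force: [-0.3, 0.2, -0.6]
width: 11.6
```

Run:
```python
from h import *
w,s=grab('wrist'),grab('scene')
delta([554,277.7,100],-9.75)
def c(im,u,v,w,h): return cv2.resize(im['pixels'][v:v+h,u:u+w],(400,480),interpolation=cv2.INTER_CUBIC)
cv2.imwrite('pics/both5.png',np.hstack([c(w,270,120,100,120),c(s,380,95,100,120)]))
```

```text
t 9.875 ee [554.1 277.7 138.5] yaw -9.67 w 12.0 F [-0.3 -0.1 -0.4] q [0.44 0.52 1.7  0.   0.93 0.61]
shift [ 0.0385 -0.0001  0.    ] turn [ 0.08 -0.06  0.07]
```

View pics/both5.png

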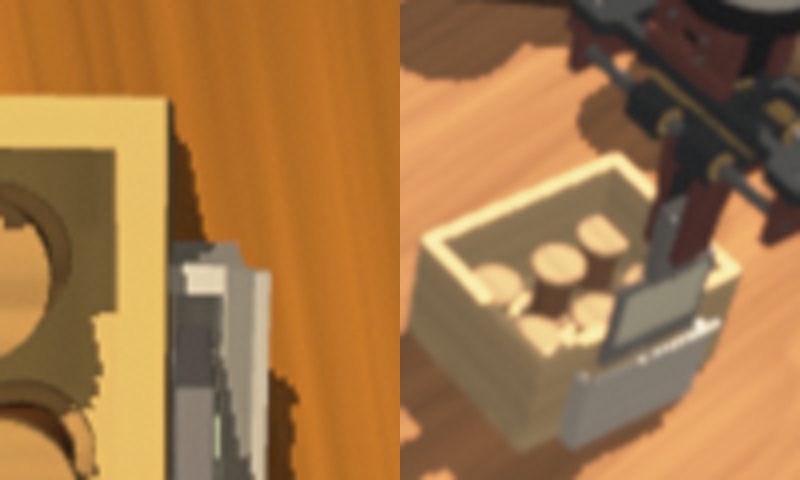

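The plate's lower edge is entering the mouth. In the wrist crop the plate spans u≈172–213, with the wall edge at 168 and the slot centre near 200, so I nudge outward by 0.7 mm and keep going down.

Call:
carry_out(commands=[[0.003, 0.0007, 0, 0, 0, 0], [0.004, 0, 0, 0, 0, 0], [0.004, 0, 0, 0, 0, 0], [0.004, 0, 0, 0, 0, 0], [0, 0, 0, 0, 0, 0]])

```text
t: 10.5
ee_pos: [554.8, 277.5, 122.4]
orientation: [1.333, 1.126, -1.333]
ft_force: [-0.1, -0.0, -0.2]
width: 11.9
```

Run:
```python
from h import *
delta([554.5,277.6,100],-9.75)
```

```text
t 10.5 ee [554.8 277.5 122.4] yaw -9.68 w 11.9 F [-0.1 -0.  -0.2] q [0.44 0.54 1.7  0.   0.9  0.61]
shift [ 0.0224 -0.0003  0.    ] turn [ 0.07 -0.06  0.08]
```

Call:
carry_out(commands=[[0.004, 0, 0, 0, 0, 0], [0.004, 0, 0, 0, 0, 0], [0.004, 0, 0, 0, 0, 0], [0, 0, 0, 0, 0, 0]])

```text
t: 11.0
ee_pos: [554.8, 277.6, 109.5]
orientation: [1.333, 1.126, -1.333]
ft_force: [-0.5, 0.7, 0.3]
width: 11.9
```

Call:
carry_out(commands=[[0.003, 0, 0, 0, 0, 0], [0.003, 0, 0, 0, 0, 0], [0.003, 0, 0, 0, 0, 0]])

```text
t: 11.38
ee_pos: [555.3, 277.9, 101.8]
orientation: [1.334, 1.126, -1.332]
ft_force: [-3.6, -1.5, 8.3]
width: 11.9
```

Call:
carry_out(commands=[[0.003, 0, 0, 0, 0, 0], [0.003, 0, 0, 0, 0, 0]])

```text
t: 11.62
ee_pos: [555.9, 278.4, 99.6]
orientation: [1.335, 1.126, -1.331]
ft_force: [-8.0, -4.7, 35.1]
width: 12.2
```

Call:
carry_out(commands=[[0.003, 0, 0, 0, 0, 0], [0.003, 0, 0, 0, 0, 0]])

```text
t: 11.88
ee_pos: [555.9, 278.4, 99.6]
orientation: [1.335, 1.126, -1.331]
ft_force: [-8.4, -4.5, 26.4]
width: 12.0
```

Call:
carry_out(commands=[[0.003, -0.0012, 0, 0, 0, 0], [0.003, -0.0006, 0, 0, 0, 0], [0.0025, 0, 0, 0, 0, 0]])

```text
t: 12.25
ee_pos: [555.3, 278.6, 99.6]
orientation: [1.336, 1.125, -1.328]
ft_force: [-6.9, -3.5, 19.8]
width: 11.9
```

Run:
```python
from h import *
w,s=grab('wrist'),grab('scene')
for _ in range(4): grab('top')
delta([554.5,277.6,100],-9.75)
def c(im,u,v,w,h): return cv2.resize(im['pixels'][v:v+h,u:u+w],(400,480),interpolation=cv2.INTER_CUBIC)
cv2.imwrite('pics/both6.png',np.hstack([c(w,270,120,100,120),c(s,380,95,100,120)]))
```

```text
t 12.55 ee [555.3 278.7  99.6] yaw -9.65 w 12.2 F [-6.  -4.  22.2] q [0.45 0.57 1.71 0.   0.85 0.61]
shift [-0.0004 -0.0006  0.0012] turn [ 0.1  -0.21 -0.18]
```

View pics/both6.png

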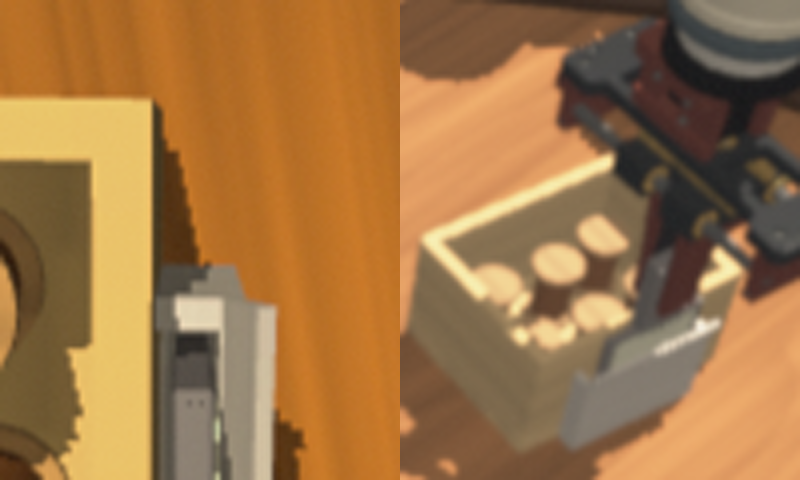

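The holder is behind the lip, card out, still in the fingers, with a steady push of about 22 N against a hard stop. I check the plate-top height numerically before handing in.

Run:
```python
from h import *
s=load('scene')
a=np.radians(-9.75);R=np.array([[np.cos(a),-np.sin(a),0],[np.sin(a),np.cos(a),0],[0,0,1]])
for p in([62,-35,82],[68,-35,82],[68,-35,88],[68,-15,82],[68,-15,90],[68,-35,65]):
    print(p,(proj(s,[490.0,288.8,0]+R@np.array(p))-[380,95])*4+[400,0])
c=cv2.resize(s['pixels'][170:200,420:460],(800,600),interpolation=cv2.INTER_CUBIC)
cv2.imwrite('pics/c7.png',c)
delta([554.5,277.6,100],-9.75)
```

```text
[62, -35, 82] [[599.06793343 336.1597054 ]]
[68, -35, 82] [[605.66955017 342.74678167]]
[68, -35, 88] [[607.74893646 335.4985436 ]]
[68, -15, 82] [[632.85273171 329.67593019]]
[68, -15, 90] [[635.77333504 319.97299578]]
[68, -35, 65] [[599.87652692 362.94414942]]
t 12.55 ee [555.3 278.7  99.6] yaw -9.65 w 12.2 F [-6.  -4.  22.2] q [0.45 0.57 1.71 0.   0.85 0.61]
shift [-0.0004 -0.0006  0.0012] turn [ 0.1  -0.21 -0.18]
```

View pics/c7.png

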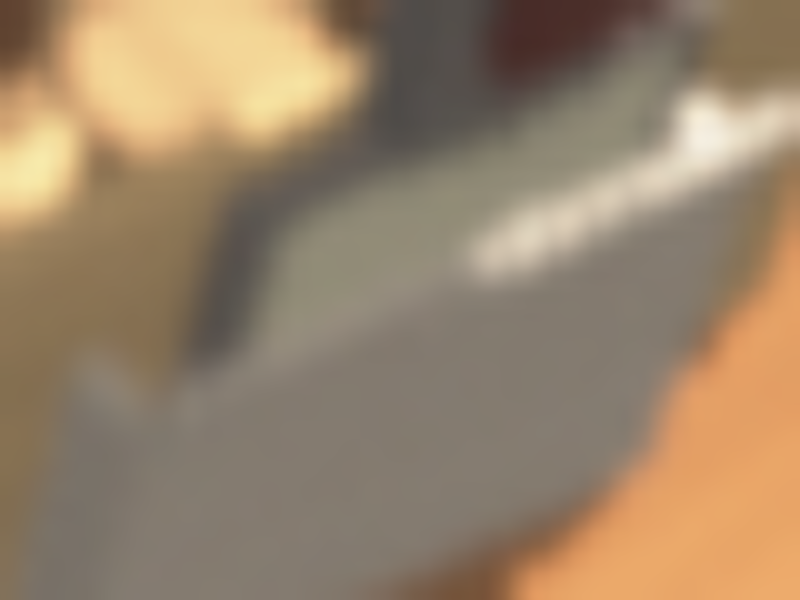

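Run:
```python
from h import *
ctrl.close_job(); delta([554.5,277.6,100],-9.75)
```

```text
the job is handed in; nothing more can be done
the job is handed in; nothing more can be done
```

I took the grey holder by its stem out of the stand and pushed it, card side out, down behind the lip of the empty rail. I handed the job in at about 12.6 s, still gripping it and pressing down. No verdict was reported.

- **Fully home:** the fingers stopped moving down at TCP z = 99.6 mm. From the grasp height that puts the holder's underside about 22 mm up, on the strip's hard stop. I inferred the strip travel from this, as it can't be read directly.
- **Push and grip:** the push held at about 22 N, against the 10.5 N the strip needs, with the jaws at 12 mm on the stem.
- **Height check:** the scene camera put the plate top at about 80–82 mm, where 82 mm is expected.
- **Disagreement:** along the rail, the scene crop gave offsets of about 0 mm at one end of the plate and 7 mm at the other. The arm pose gives about 1 mm. The slot itself limits this to ±6 mm, inside the 10 mm allowed.
- **Side load:** a sideways force of about 7 N remained against the rail.
- **Bystanders:** the path stayed clear of the jar, spool and hammer, but I took no last picture to check them.

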